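# Set the finished carvings on their plinths

### The arm

A 6-joint arm with a two-finger parallel gripper is mounted at the origin on the work surface. World frame = base frame: x ahead of the robot, y to its left, z up, the work surface at z = 0. Lengths are in m, angles in rad, forces in N, time in s.
With the tool pointing down it reaches from about 0.3 to 0.95 m from the base axis. Payload 3.1 kg.
Tool frame: the origin (TCP) lies between the finger pads; the fingertips stand 17 mm ahead of it and the grasp point (between the pads) lies 2 mm behind it; z points along the fingers, y is the line along which they close (so a half turn about z gives the same grasp; the last joint's range is limited). The gripper opens to 85 mm and grips with 20 to 120 N. Pads are 22 mm wide; open, the fingers measure 114 mm over their backs; the gripper's body (76 mm by 85 mm) begins 54 mm behind the grasp point. The pads swing forward as they close: fully open they stand 13 mm farther back than shut.
Start: joints at [1.232, 0.308, 1.634, -0, 1.2, -0.07], TCP at [0.166, 0.603, 0.248] pointing down, gripper open.
Joint ranges: [-3.06, 3.06], [-0.79, 1.96], [0.05, 2.63], [-1.19, 4.34], [0.05, 2.64], [-2.94, 2.94]. Speed limits (rad/s): [2.79, 2.79, 3.14, 3.14, 3.14, 3.14].

### API

Orientations are given as a unit quaternion [w, x, y, z].
In Python, from workcell import bot gives the robot as it stands. The module is installed in compiled form; this text tells all that it offers.
- The arm moves only by the tool servo_tool, never from a script. Its arguments are lists of equal length, an entry for each row: "grip": the gripper's target within -1 to 1 (shut at 1, half-way at 0, fully open at -1); "offset": the shift along the tool's x, y, z scaled (see below), a list of three; "rotation": the turn, a rotation vector about the tool's x, y, z scaled (see below), a list of three. A call has 1 to 12 rows; each row is the pose to reach, as a shift and turn from the pose commanded when the call began, along the tool's axes at that moment; what a row does not reach only later rows make up. The controller multiplies each number of a shift by 0.2 m and each number of a turn by 60 degrees. A row lasts 1/10 s, in which the tool goes at most 50 mm and 8.59 degrees, less where a joint would pass 70% of its speed; a pose out of reach is approached as far as the arm can. A call with a number of a shift or a turn outside -1 to 1 is refused whole. A call with a gripper value outside its range is refused whole. The fingers move at their own pace and stop on an object; the grip force is fixed at half the most. Time passes only in rows, so rows that repeat a pose let the fingers close. It gives the time, the measured TCP pose, the force, the opening and the grip force at its end, in the units of the state.
- bot.state(): the state, without advancing time (a new reading comes with each control period).
- bot.get_image(name): name is "scene" or "top" or "wrist"; returns (picture, depth): 384x512x3 uint8, blue, green, red; 384x512 float32, m along the optical axis (not along the pixel's ray), 0 where there is no reading.
- bot.camera_info(name): a dict with "fx", "fy", "cx", "cy" (pixels), "k1" (the pictures are not rectified: a ray, as slopes to the right and down, at radius r is drawn at 1 + k1 r^2 times it, then the intrinsics apply), "rvec" (rotation vector, rad) and "tvec" (3), from world to camera coordinates, as OpenCV has them. Camera axes: x right, y down, z forward; pixel columns grow to the right and rows downward; lengths in m; the calibration is good to about 2 mm. A picture is of the moment at which its call begins: read the wrist's pose just before it. camera_info takes no time and is no camera call; for the wrist camera it gives the pose at the moment of the call.
- bot.close_job(): hands the job in; it is judged then, once.
The state is a dict: "t": time; "joint_pos": joint angles; "joint_velocities": joint speeds; "effort": joint torques, N m; "tcp_pos": TCP position; "tcp_rot": TCP orientation; "force": force on the tool from outside, world axes, zero at the start; "wrist_torque": the same for the moment, N m; "grip_width": finger opening in m; "grip_force": force on a finger pad.
Only numpy, scipy, OpenCV 4.12 (cv2) and the standard library are available. Lean on these libraries where they do the work, as an engineer would, in place of code of your own. Each camera call takes 0.05 s, during which the arm holds its last target. There are 200 camera calls.

### The job

Pick out the four finished carvings on the carver's bench and stand each upright in the middle of its own display plinth: the gourd on the small round one, the lidded jar on the large round one, the pagoda on the square one with its sides in line with the plinth's, and the boat lengthwise along the oblong one (either end may lead). Do not knock any carving over, and leave the two rough blanks where they stand.

Things in the scene. Friction and masses are not known exactly. Their poses are not given: they have to be found in the camera images.
- gourd_mid (a point): Finished gourd carving of brown wood, loose, standing: round, a fat lower bulb, a narrow waist, a small upper bulb and a short stem; 78 mm high, foot 40 mm across, lower bulb 54 mm across with upright sides from 24 to 42 mm above its foot (a good grip). About 80 g. Origin: on its vertical centre line, half-way up; z up.
- jar_mid (a point): Finished lidded jar of the same wood, loose, standing: round, 76 mm high, foot 56 mm across, body 60 mm across with upright sides from 18 to 50 mm above its foot, flat lid with a small knob (all one solid piece). About 140 g. Origin: on its vertical centre line, half-way up; z up.
- pagoda_mid (a point): Finished pagoda of the same wood, loose, standing: square, 78 mm high, foot 50 x 50 mm, two eaves 44 x 44 mm (22 to 30 and 50 to 58 mm above its foot) that can be gripped together, smaller top roof 34 mm and a pointed tip. About 90 g. Its x and y axes run along the sides of the square. Origin: on its vertical centre line, half-way up; z up.
- boat_mid (a point): Finished small boat of the same wood, loose, standing: oblong, about 95 mm long (its x axis) and 40 mm wide (its y axis), raised bow and stern, a cabin with a flat roof in the middle; 60 mm high, foot 64 x 34 mm, hull and cabin roof 40 mm wide (grip across the width). About 90 g. Origin: on its vertical centre line, half-way up; z up. Bow and stern are alike.
- plinth_small_round_top (a point): Small round display plinth of dark wood, 66 mm across, 20 mm high, fixed to the bench. Origin: centre of its flat top; z up.
- plinth_large_round_top (a point): Large round display plinth of dark wood, 90 mm across, 20 mm high, fixed. Origin: centre of its flat top; z up.
- plinth_square_top (a point): Square display plinth of dark wood, 76 x 76 mm, 20 mm high, fixed. Origin: centre of its flat top; x and y along its sides, z up.
- plinth_oblong_top (a point): Oblong display plinth of dark wood, 110 mm (its x axis) by 62 mm (its y axis), 20 mm high, fixed. Origin: centre of its flat top; z up.
- log_blank_mid (a point): Rough blank, loose, to be left alone: an uncarved upright piece of branch with dark bark and a pale sawn top, 48 mm across, 66 mm high. Origin half-way up its centre line.
- sawn_blank_mid (a point): Rough blank, loose, to be left alone: a plain sawn upright block of pale wood, 42 x 42 x 60 mm high. Origin at its centre.
Mind the look-alikes: they are no part of the job. Leave any turquoise look-alike of the part that bears gourd_mid alone. What is shaped like the part that bears jar_mid but purple is not meant.

How it is judged:
By the outcome, as a careful person would: the job done as asked, in the order asked, and still so for the second after the job is handed in, with the robot touching nothing.
It also fails if it takes over 117 s, if anything falls off the work surface, if the arm or the gripper's body presses on something with over 40 N, if the wrist force passes 120 N, or if a joint passes its speed limit or range.

## Working session

There is one attempt and no reset: what is moved stays moved. The work goes in short steps, Python scripts to look and compute and a tool call to move; the robot and the scene stay as the last step left them, time stands still between calls to the robot, and variables do not carry over. Pictures are saved under pics/ and viewed, at most 14 in all, crops included, and the job is handed in when it is done.

Besides the shell and the picture viewer there is one more tool, called after ">>>" as name(argument=value, ...) on one line, values as JSON. servo_tool: Moves the arm, as the interface text tells. Its arguments: {"type":"object","properties":{"grip":{"type":"array"},"offset":{"type":"array"},"rotation":{"type":"array"}},"required":["grip","offset","rotation"]}

```bash
mkdir -p pics; python3 - <<'E'
from workcell import bot
import cv2,numpy as np
for n in("top","scene"):
    im,d=bot.get_image(n); cv2.imwrite(f"pics/{n}0.png",im); np.save(f"{n}0.npy",d); np.save(f"{n}0im.npy",im)
    print(n,bot.camera_info(n))
print(bot.state())
E
```

```text
top {'fx': 482.5675233466569, 'fy': 482.5675233466569, 'cx': 256.676677994484, 'cy': 194.71917901106002, 'k1': -0.16740750188855605, 'rvec': array([ 2.1481316 , -2.14524155,  0.20927529]), 'tvec': array([-0.01108022,  0.4821356 ,  1.22601231])}
scene {'fx': 434.87239307904866, 'fy': 434.87239307904866, 'cx': 263.9652113059017, 'cy': 192.30857892644403, 'k1': 0.002024093206489288, 'rvec': array([ 1.86447812,  1.64974377, -0.66403892]), 'tvec': array([-0.06651832, -0.30821051,  1.5440772 ])}
{'t': 0.1, 'joint_pos': array([ 1.23229234e+00,  3.08943002e-01,  1.63511601e+00, -9.58355519e-06,
        1.19969308e+00, -6.97198267e-02]), 'joint_velocities': array([-0.00096808,  0.000619  , -0.00385787,  0.00066317, -0.00178582,
        0.00069749]), 'effort': array([-9.04044600e-05, -4.16409731e+01, -2.77643895e+01, -1.46028947e-05,
        4.11741697e-03, -4.20699976e-06]), 'tcp_pos': array([0.16576956, 0.60184915, 0.24711923]), 'tcp_rot': array([-2.14485233e-04,  1.33986094e-01,  9.90982624e-01, -1.05820960e-03]), 'force': array([-0.23507399,  0.48130346, -0.12548365]), 'wrist_torque': array([ 0.03268483, -0.03647882, -0.01143105]), 'grip_force': 0.0, 'grip_width': 0.08521428620535294}
```

View pics/top0.png

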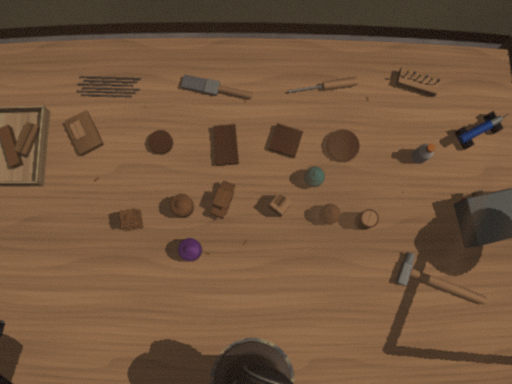

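View pics/scene0.png

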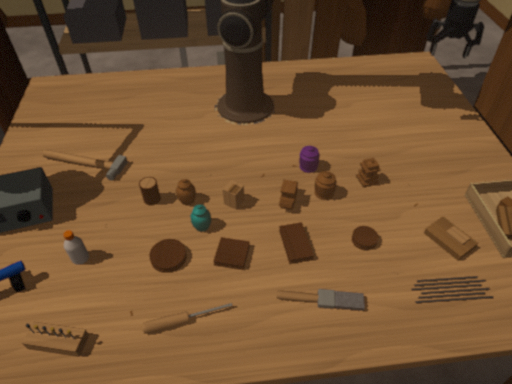

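The top view shows the gourd (331,213), jar (182,206), pagoda (131,219) and boat (223,200). The plinths are small round (160,143), oblong (225,145), square (285,140) and large round (343,146). The blanks are at (281,204) and (369,219), and the look-alikes at (315,176) and (190,249).

```bash
cat > h.py <<'E'
import cv2,numpy as np
from scipy.spatial.transform import Rotation as R
def cloud(info,d):
    """world points for every pixel (H,W,3), NaN where there is no depth"""
    h,w=d.shape; v,u=np.mgrid[:h,:w]
    K=np.array([[info['fx'],0,info['cx']],[0,info['fy'],info['cy']],[0,0,1]])
    p=cv2.undistortPoints(np.stack([u,v],-1).reshape(-1,1,2).astype(float),K,np.array([info['k1'],0,0,0])).reshape(h,w,2)
    c=np.dstack([p,np.ones((h,w))])*d[...,None]
    P=(c-np.ravel(info['tvec']))@R.from_rotvec(np.ravel(info['rvec'])).as_matrix()
    P[d<=0]=np.nan
    return P
def rect(xy):
    c,s,a=cv2.minAreaRect((xy*1000).astype(np.float32)); return np.round(c,1),np.round(s,1),round(a,1)
E
python3 - <<'E'
from h import *
from workcell import bot
d=np.load("top0.npy"); P=cloud(bot.camera_info("top"),d)
z=P[...,2]
print("table z",np.nanmedian(z[230:330,230:250]))
for n,(u,v),lo in [("gourd",(331,213),.0),("jar",(182,206),0),("pagoda",(131,219),0),("boat",(223,200),0),("log",(369,219),0),("sawn",(281,204),0),("turq",(315,176),0),("purple",(190,249),0),("small",(160,143),0),("large",(343,146),0),("square",(285,140),0),("oblong",(225,145),0)]:
    m=np.nan_to_num(z)>.010
    k,l=cv2.connectedComponents(m.astype(np.uint8)); q=P[l==l[v,u]]
    zt=np.percentile(q[:,2],99); 
    print(n,len(q),"ztop",round(zt,3),"all",rect(q[:,:2]),"mean",q[:,:2].mean(0).round(4))
    for b in((.035,.06),(.045,.1)):
        s=q[(q[:,2]>b[0])&(q[:,2]<b[1])]
        if len(s)>8: print("    ",b,len(s),*rect(s[:,:2]))
E
```

```text
table z 0.0004578309600898345
gourd 347 ztop 0.08 all (array([ 433.4, -202.6]), array([52.1, 53.4]), 44.6) mean [ 0.4306 -0.1988]
     (0.035, 0.06) 182 [ 433.4 -202.6] [52.1 53.4] 44.7
     (0.045, 0.1) 290 [ 433.1 -202.5] [50.7 48.6] 18.3
jar 433 ztop 0.078 all (array([454. , 186.2]), array([57.6, 56.9]), 44.2) mean [0.4509 0.1838]
     (0.035, 0.06) 130 [453.9 186.1] [57.6 56.8] 45.0
     (0.045, 0.1) 399 [454.  186.1] [56.3 58. ] 73.3
pagoda 399 ztop 0.078 all (array([416.4, 322.9]), array([47.7, 48.8]), 10.9) mean [0.4146 0.3186]
     (0.035, 0.06) 97 [417.9 322.5] [44.8 46.6] 10.6
     (0.045, 0.1) 308 [417.9 322.5] [44.8 46.6] 10.6
boat 571 ztop 0.066 all (array([472. ,  79.8]), array([40.3, 98.3]), 69.4) mean [0.4693 0.0797]
     (0.035, 0.06) 241 [471.   80.3] [39.5 94.6] 68.9
     (0.045, 0.1) 275 [471.8  80.1] [39.7 46.1] 69.8
log 368 ztop 0.071 all (array([ 418.1, -300.1]), array([47.8, 49.9]), 27.1) mean [ 0.416  -0.2965]
     (0.035, 0.06) 45 [ 413.4 -286.6] [47.4 20. ] 18.4
     (0.045, 0.1) 306 [ 418.2 -300.6] [47.5 49. ] 27.0
sawn 310 ztop 0.066 all (array([457.5, -7
[... 273 characters left out ...]
, 0.06) 172 [ 533.5 -163.1] [52.9 51.5] 77.6
     (0.045, 0.1) 284 [ 533.4 -163.4] [48.7 50.3] 45.0
purple 440 ztop 0.078 all (array([337.9, 163.3]), array([57.5, 58.6]), 89.5) mean [0.3373 0.1608]
     (0.035, 0.06) 120 [337.9 163.4] [57.3 58.6] 89.5
     (0.045, 0.1) 420 [339.  163.4] [56.6 57.2] 0.2
small 468 ztop 0.027 all (array([631.8, 252.7]), array([67.3, 64.5]), 51.2) mean [0.6317 0.2527]
large 783 ztop 0.026 all (array([ 626.1, -248.7]), array([86.9, 87.7]), 12.0) mean [ 0.6253 -0.2485]
square 740 ztop 0.027 all (array([639.9, -90.1]), array([76.1, 77. ]), 72.5) mean [ 0.6385 -0.0897]
oblong 887 ztop 0.027 all (array([625.8,  74.5]), array([110.4,  61.9]), 5.3) mean [0.6242 0.0745]
```

```bash
cat > plan.py <<'E'
"""python3 plan.py x y z yaw_deg n : numbers of n calls that bring the TCP (mm) there, pointing down, closing axis at yaw"""
import sys; from h import *; from workcell import bot
def pose():
    s=bot.state(); q=s['tcp_rot']; return s,s['tcp_pos'],R.from_quat([q[1],q[2],q[3],q[0]])
if __name__=="__main__":
    s,p,r=pose(); x,y,z,yaw,n=map(float,sys.argv[1:]); n=int(n); t=np.array([x,y,z])/1000
    a=np.radians(yaw); Y=np.array([np.cos(a),np.sin(a),0]); Z=np.array([0,0,-1.]); X=np.cross(Y,Z)
    goal=R.from_matrix(np.c_[X,Y,Z]); rv=(r.inv()*goal).as_rotvec()
    print("t",round(s['t'],2),"at",(p*1000).round(1),"yaw",np.degrees(np.arctan2(*r.as_matrix()[[1,0],1])).round(1),"w",round(s['grip_width']*1000,1),"j6",s['joint_pos'][5].round(2))
    for i in range(n):
        o=r.inv().apply((t-p)/n)/.2
        print("offset",o.round(3),"rot",(np.degrees(rv/n)/60).round(3)); r=r*R.from_rotvec(rv/n)
E
python3 plan.py 433 -203 220 -40 4
```

```text
t 0.1 at [165.8 601.8 247.1] yaw 74.6 w 85.2 j6 -0.07
offset [-0.589 -0.881  0.036] rot [-0.     0.     0.477]
offset [-0.94  -0.491  0.035] rot [-0.     0.     0.477]
offset [-1.06   0.02   0.034] rot [-0.     0.     0.477]
offset [-0.921  0.526  0.034] rot [-0.     0.     0.477]
```

>>> servo_tool(grip=[-1, -1, -1, -1, -1, -1, -1], offset=[[-0.589, -0.881, 0.03], [-0.589, -0.881, 0.03], [-0.589, -0.881, 0.03], [-0.589, -0.881, 0.03], [-0.589, -0.881, 0.03], [-0.589, -0.881, 0.03], [-0.589, -0.881, 0.03]], rotation=[[0, 0, 0.477], [0, 0, 0.477], [0, 0, 0.477], [0, 0, 0.477], [0, 0, 0.477], [0, 0, 0.477], [0, 0, 0.477]])

```text
t: 0.8
tcp_pos: [0.233, 0.4024, 0.2427]
tcp_rot: [-0.0, 0.375, 0.927, 0.001]
force: [0.7, 0.6, 0.1]
grip_width: 0.0856
grip_force: 0.0
```

>>> servo_tool(grip=[-1, -1, -1, -1, -1, -1, -1], offset=[[-0.94, -0.49, 0.03], [-0.94, -0.49, 0.03], [-0.94, -0.49, 0.03], [-0.94, -0.49, 0.03], [-0.94, -0.49, 0.03], [-0.94, -0.49, 0.03], [-0.94, -0.49, 0.03]], rotation=[[0, 0, 0.477], [0, 0, 0.477], [0, 0, 0.477], [0, 0, 0.477], [0, 0, 0.477], [0, 0, 0.477], [0, 0, 0.477]])

```text
t: 1.5
tcp_pos: [0.3005, 0.2017, 0.2368]
tcp_rot: [-0.0, 0.592, 0.806, 0.001]
force: [0.1, 0.4, -0.2]
grip_width: 0.0853
grip_force: 0.0
```

>>> servo_tool(grip=[-1, -1, -1, -1, -1, -1, -1], offset=[[-1, 0.02, 0.03], [-1, 0.02, 0.03], [-1, 0.02, 0.03], [-1, 0.02, 0.03], [-1, 0.02, 0.03], [-1, 0.02, 0.03], [-1, 0.02, 0.03]], rotation=[[0, 0, 0.477], [0, 0, 0.477], [0, 0, 0.477], [0, 0, 0.477], [0, 0, 0.477], [0, 0, 0.477], [0, 0, 0.477]])

```text
t: 2.2
tcp_pos: [0.3633, 0.0124, 0.2301]
tcp_rot: [-0.001, 0.772, 0.635, -0.0]
force: [0.3, 0.5, 1.0]
grip_width: 0.0855
grip_force: 0.0
```

```bash
python3 plan.py 433 -203 200 -40 1
```

```text
t 2.2 at [363.3  12.4 230.1] yaw -11.1 w 85.5 j6 0.11
offset [-0.99   0.549  0.149] rot [-0.001 -0.     0.482]
```

Write a wrist-camera measuring helper meanwhile.

>>> servo_tool(grip=[-1, -1, -1, -1, -1, -1, -1, -1], offset=[[-0.99, 0.55, 0.15], [-0.99, 0.55, 0.15], [-0.99, 0.55, 0.15], [-0.99, 0.55, 0.15], [-0.99, 0.55, 0.15], [-0.99, 0.55, 0.15], [-0.99, 0.55, 0.15], [-0.99, 0.55, 0.15]], rotation=[[0, 0, 0.482], [0, 0, 0.482], [0, 0, 0.482], [0, 0, 0.482], [0, 0, 0.482], [0, 0, 0.482], [0, 0, 0.482], [0, 0, 0.482]])

```text
t: 3.0
tcp_pos: [0.4327, -0.2025, 0.2]
tcp_rot: [-0.001, 0.906, 0.423, -0.0]
force: [0.1, 0.4, 0.4]
grip_width: 0.0849
grip_force: 0.0
```

```bash
cat > wl.py <<'E'
"""python3 wl.py name x y zlo zhi [radius mm]: wrist picture; footprint of points within the height band near (x,y), mm"""
import sys; from h import *; from workcell import bot
n=sys.argv[1]; x,y,lo,hi=map(float,sys.argv[2:6]); rad=float(sys.argv[6]) if len(sys.argv)>6 else 50
i=bot.camera_info("wrist"); im,d=bot.get_image("wrist"); cv2.imwrite(f"pics/w_{n}.png",im)
P=cloud(i,d)*1000; np.save(f"w_{n}.npy",P)
m=(np.hypot(P[...,0]-x,P[...,1]-y)<rad)&(P[...,2]>lo)&(P[...,2]<hi); q=P[m]
print(len(q),"rect",*rect(q[:,:2]/1000),"circle",cv2.minEnclosingCircle(q[:,:2].astype(np.float32)),"z50/99",np.percentile(q[:,2],[50,99]).round(1))
print("cam at",(-R.from_rotvec(np.ravel(i['rvec'])).as_matrix().T@np.ravel(i['tvec'])*1000).round(0))
E
python3 wl.py gourd 433 -203 15 95; python3 plan.py 433 -203 30 -40 1
```

```text
2248 rect [ 432.2 -202.8] [53.1 53.3] 26.9 circle ((432.07916259765625, -203.00128173828125), 26.981603622436523) z50/99 [62.1 78. ]
cam at [ 479. -147.  325.]
t 3.05 at [ 432.6 -202.7  200.2] yaw -40.0 w 85.3 j6 0.17
offset [0.    0.003 0.851] rot [-0.001 -0.     0.   ]
```

View pics/w_gourd.png

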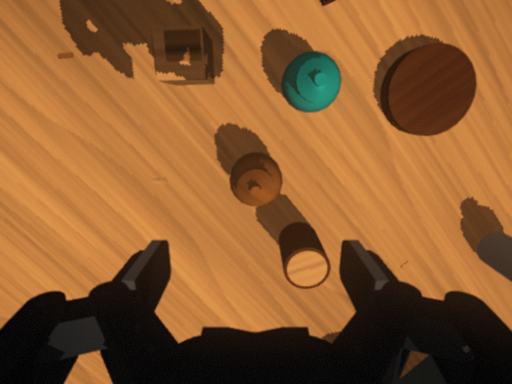

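The wrist view shows the gourd at (256,180), lined up between the fingers, and the log at (304,255) off the closing line. It measures (432,-203), matching the top view. I'm descending.

>>> servo_tool(grip=[-1, -1, -1, -1, -1, -1, -1, -1, -1], offset=[[0, 0, 0.15], [0, 0, 0.32], [0, 0, 0.48], [0, 0, 0.6], [0, 0, 0.7], [0, 0, 0.78], [0, 0, 0.83], [0, 0, 0.85], [0, 0, 0.85]], rotation=[[0, 0, 0], [0, 0, 0], [0, 0, 0], [0, 0, 0], [0, 0, 0], [0, 0, 0], [0, 0, 0], [0, 0, 0], [0, 0, 0]])

```text
t: 3.95
tcp_pos: [0.4326, -0.2045, 0.0303]
tcp_rot: [-0.0, 0.907, 0.422, -0.0]
force: [-0.3, 0.0, 0.0]
grip_width: 0.0853
grip_force: 0.0
```

>>> servo_tool(grip=[0, 0.3, 0.6, 0.8, 1, 1, 1, 1], offset=[[0, 0, 0], [0, 0, 0], [0, 0, 0], [0, 0, 0], [0, 0, 0], [0, 0, 0], [0, 0, 0], [0, 0, 0]], rotation=[[0, 0, 0], [0, 0, 0], [0, 0, 0], [0, 0, 0], [0, 0, 0], [0, 0, 0], [0, 0, 0], [0, 0, 0]])

```text
t: 4.75
tcp_pos: [0.4333, -0.2054, 0.0316]
tcp_rot: [0.0, 0.907, 0.421, 0.0]
force: [-0.5, 0.3, 5.6]
grip_width: 0.0523
grip_force: 62.5
```

>>> servo_tool(grip=[1, 1, 1, 1, 1, 1, 1], offset=[[0, 0, -0.05], [0, 0, -0.15], [0, 0, -0.3], [0, 0, -0.45], [0, 0, -0.6], [0, 0, -0.65], [0, 0, -0.65]], rotation=[[0, 0, 0], [0, 0, 0], [0, 0, 0], [0, 0, 0], [0, 0, 0], [0, 0, 0], [0, 0, 0]])

```text
t: 5.45
tcp_pos: [0.4339, -0.2059, 0.1623]
tcp_rot: [0.002, 0.907, 0.421, 0.001]
force: [-0.1, 0.0, -1.7]
grip_width: 0.052
grip_force: 63.0
```

```bash
python3 wl.py g2 433 -204 100 250 45; python3 plan.py 631.8 252.7 160 -10 3; python3 - <<'E'
import cv2; im=cv2.imread('pics/w_g2.png'); cv2.imwrite('pics/w_g2c.png',im)
E
```

```text
33984 rect [ 437.9 -198.2] [39.4 89.9] 49.7 circle ((433.14691162109375, -203.8542938232422), 44.98134231567383) z50/99 [202.4 243.3]
cam at [ 480. -150.  288.]
t 5.5 at [ 432.7 -205.2  160.6] yaw -40.2 w 52.1 j6 0.17
offset [ 0.797 -0.239  0.001] rot [ 0.     0.    -0.168]
offset [ 0.827 -0.096  0.001] rot [ 0.     0.    -0.168]
offset [0.831 0.05  0.001] rot [ 0.     0.    -0.168]
```

View pics/w_g2.png

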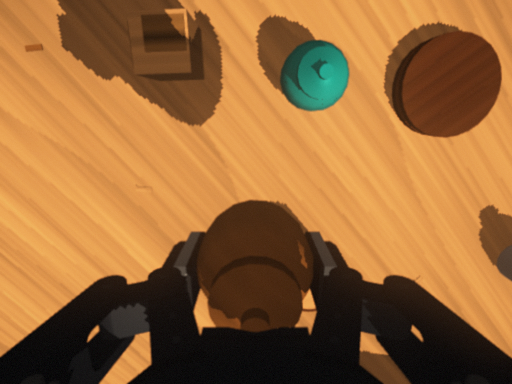

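The gourd is held upright between the pads at (255,265). I'm carrying it towards the small round plinth.

>>> servo_tool(grip=[1, 1, 1, 1, 1, 1, 1, 1], offset=[[0.05, -0.015, 0], [0.17, -0.05, 0], [0.31, -0.09, 0], [0.45, -0.135, 0], [0.59, -0.18, 0], [0.71, -0.215, 0], [0.8, -0.24, 0], [0.8, -0.24, 0]], rotation=[[0, 0, -0.02], [0, 0, -0.04], [0, 0, -0.07], [0, 0, -0.1], [0, 0, -0.13], [0, 0, -0.15], [0, 0, -0.17], [0, 0, -0.17]])

```text
t: 6.3
tcp_pos: [0.4985, -0.0491, 0.1582]
tcp_rot: [-0.002, 0.865, 0.502, -0.001]
force: [-0.7, -0.1, -2.2]
grip_width: 0.0524
grip_force: 62.9
```

>>> servo_tool(grip=[1, 1, 1, 1, 1, 1, 1, 1], offset=[[0.05, -0.005, 0], [0.17, -0.02, 0], [0.31, -0.035, 0], [0.45, -0.05, 0], [0.59, -0.07, 0], [0.72, -0.085, 0], [0.82, -0.096, 0], [0.82, -0.096, 0]], rotation=[[0, 0, -0.02], [0, 0, -0.04], [0, 0, -0.07], [0, 0, -0.1], [0, 0, -0.13], [0, 0, -0.15], [0, 0, -0.17], [0, 0, -0.17]])

```text
t: 7.1
tcp_pos: [0.5649, 0.1015, 0.1595]
tcp_rot: [-0.0, 0.817, 0.576, 0.0]
force: [1.6, 0.0, -1.1]
grip_width: 0.0523
grip_force: 62.9
```

```bash
python3 wl.py g3 632 252 13 35 48; python3 plan.py 631.6 251.5 160 -10 1
```

```text
1921 rect [624.4 232.4] [23.7 62.8] 70.2 circle ((628.0682373046875, 242.68728637695312), 31.39101219177246) z50/99 [19.5 21.3]
cam at [589. 170. 285.]
t 7.15 at [564.1 100.3 159.4] yaw -19.7 w 52.3 j6 0.44
offset [ 0.826  0.063 -0.004] rot [-0.001  0.001 -0.162]
```

>>> servo_tool(grip=[1, 1, 1, 1, 1, 1], offset=[[0.05, 0, 0], [0.16, 0.01, 0], [0.28, 0.02, 0], [0.38, 0.03, 0], [0.43, 0.035, 0], [0.43, 0.035, 0]], rotation=[[0, 0, -0.03], [0, 0, -0.06], [0, 0, -0.1], [0, 0, -0.13], [0, 0, -0.162], [0, 0, -0.162]])

```text
t: 7.75
tcp_pos: [0.6004, 0.1788, 0.1601]
tcp_rot: [-0.0, 0.766, 0.643, -0.0]
force: [0.2, -0.2, -0.6]
grip_width: 0.052
grip_force: 62.9
```

```bash
python3 wl.py g4 632 252 13 30 48; python3 plan.py 631.6 251.5 160 -10 1
```

```text
4581 rect [631.9 252.5] [64.9 65.2] 79.2 circle ((631.9373779296875, 252.20254516601562), 33.15634536743164) z50/99 [19.6 21.3]
cam at [613. 251. 285.]
t 7.8 at [599.8 178.  159.9] yaw -10.0 w 51.8 j6 0.39
offset [ 0.39   0.093 -0.001] rot [-0.001  0.001 -0.001]
```

>>> servo_tool(grip=[1, 1, 1, 1, 1, 1, 1, 1, 1, 1, 1, 1], offset=[[0.05, 0.01, 0], [0.15, 0.04, 0], [0.25, 0.06, 0], [0.34, 0.08, 0], [0.39, 0.095, 0.05], [0.39, 0.095, 0.15], [0.39, 0.095, 0.27], [0.39, 0.095, 0.37], [0.39, 0.095, 0.45], [0.39, 0.095, 0.5], [0.39, 0.095, 0.525], [0.39, 0.095, 0.525]], rotation=[[0, 0, 0], [0, 0, 0], [0, 0, 0], [0, 0, 0], [0, 0, 0], [0, 0, 0], [0, 0, 0], [0, 0, 0], [0, 0, 0], [0, 0, 0], [0, 0, 0], [0, 0, 0]])

```text
t: 9.0
tcp_pos: [0.6322, 0.2516, 0.0547]
tcp_rot: [-0.0, 0.766, 0.642, -0.0]
force: [0.6, -0.5, -0.9]
grip_width: 0.052
grip_force: 62.9
```

>>> servo_tool(grip=[1, 1, 1], offset=[[0, 0, 0.008], [0, 0, 0.012], [0, 0, 0.012]], rotation=[[0, 0, 0], [0, 0, 0], [0, 0, 0]])

```text
t: 9.3
tcp_pos: [0.633, 0.252, 0.0537]
tcp_rot: [0.0, 0.766, 0.642, 0.001]
force: [0.1, -0.7, -1.4]
grip_width: 0.0525
grip_force: 62.9
```

```bash
python3 plan.py 631.6 251.5 51 -10 1; python3 -c "
from workcell import bot; print(bot.state()['force'])"
```

```text
t 9.3 at [633.  252.   53.7] yaw -10.1 w 52.5 j6 0.49
offset [-0.004 -0.007  0.014] rot [ 0.001 -0.001 -0.001]
[ 0.09757632 -0.70325129 -1.3591713 ]
```

>>> servo_tool(grip=[1, 1, 1], offset=[[0, 0, 0.005], [0, 0, 0.01], [0, 0, 0.01]], rotation=[[0, 0, 0], [0, 0, 0], [0, 0, 0]])

```text
t: 9.6
tcp_pos: [0.6328, 0.252, 0.0517]
tcp_rot: [0.0, 0.766, 0.642, 0.0]
force: [-0.6, -0.4, 3.0]
grip_width: 0.052
grip_force: 63.3
```

>>> servo_tool(grip=[0.2, 0, -0.3, -0.6, -1, -1, -1, -1], offset=[[0, 0, 0], [0, 0, 0], [0, 0, 0], [0, 0, 0], [0, 0, 0], [0, 0, 0], [0, 0, 0], [0, 0, 0]], rotation=[[0, 0, 0], [0, 0, 0], [0, 0, 0], [0, 0, 0], [0, 0, 0], [0, 0, 0], [0, 0, 0], [0, 0, 0]])

```text
t: 10.4
tcp_pos: [0.6324, 0.2518, 0.0507]
tcp_rot: [-0.0, 0.766, 0.642, -0.0]
force: [0.0, 0.6, 1.0]
grip_width: 0.0852
grip_force: 0.0
```

>>> servo_tool(grip=[-1, -1, -1, -1, -1, -1, -1], offset=[[0, 0, -0.05], [0, 0, -0.15], [0, 0, -0.3], [0, 0, -0.5], [0, 0, -0.7], [0, 0, -0.8], [0, 0, -0.8]], rotation=[[0, 0, 0], [0, 0, 0], [0, 0, 0], [0, 0, 0], [0, 0, 0], [0, 0, 0], [0, 0, 0]])

```text
t: 11.1
tcp_pos: [0.6356, 0.2529, 0.2174]
tcp_rot: [0.002, 0.766, 0.642, 0.005]
force: [-0.7, 1.0, 0.9]
grip_width: 0.0852
grip_force: 0.0
```

```bash
python3 wl.py g5 632 252 45 105 48;  python3 wl.py g5 632 252 16 105 48; python3 plan.py 454 186 200 45 2
```

```text
2271 rect [632.7 254. ] [52.2 53.3] 78.3 circle ((632.4299926757812, 253.5759735107422), 26.960735321044922) z50/99 [84.4 98. ]
cam at [647. 324. 343.]
2918 rect [633.3 256.2] [58.6 63. ] 45.8 circle ((631.895263671875, 253.08311462402344), 32.8629150390625) z50/99 [70.8 97.7]
cam at [646. 324. 340.]
t 11.2 at [632.6 251.9 211.7] yaw -10.1 w 85.2 j6 0.49
offset [-0.24  -0.411  0.029] rot [ 0.001 -0.    -0.459]
offset [-0.023 -0.475  0.029] rot [ 0.001 -0.    -0.459]
```

View pics/w_g5.png

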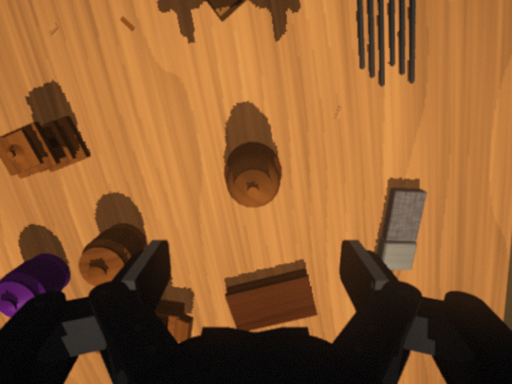

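The gourd stands on the small round plinth at (255,180), within about 1.5 mm of centre. The jar is next.

```bash
python3 plan.py 454 186 200 -35 1
```

```text
t 11.2 at [632.6 251.9 211.7] yaw -10.1 w 85.2 j6 0.49
offset [-0.48  -0.822  0.057] rot [ 0.001 -0.001  0.416]
```

>>> servo_tool(grip=[-1, -1, -1, -1, -1, -1, -1, -1], offset=[[-0.12, -0.2, 0], [-0.24, -0.41, 0.02], [-0.36, -0.62, 0.04], [-0.44, -0.75, 0.05], [-0.48, -0.82, 0.055], [-0.48, -0.82, 0.055], [-0.48, -0.82, 0.055], [-0.48, -0.82, 0.055]], rotation=[[0, 0, 0.1], [0, 0, 0.2], [0, 0, 0.3], [0, 0, 0.38], [0, 0, 0.416], [0, 0, 0.416], [0, 0, 0.416], [0, 0, 0.416]])

```text
t: 12.0
tcp_pos: [0.4553, 0.1862, 0.1997]
tcp_rot: [0.0, 0.887, 0.462, 0.0]
force: [-0.5, -0.4, 0.6]
grip_width: 0.0851
grip_force: 0.0
```

```bash
python3 wl.py j1 454 186 15 95 48; python3 plan.py 454 186 32 -35 1
```

```text
2998 rect [453.5 188.2] [55.4 59.2] 60.4 circle ((452.6614990234375, 186.43841552734375), 29.896026611328125) z50/99 [63.3 76.3]
cam at [496. 246. 325.]
t 12.05 at [455.4 186.3 199.8] yaw -35.0 w 85.1 j6 0.91
offset [-0.005 -0.005  0.839] rot [ 0. -0.  0.]
```

>>> servo_tool(grip=[-1, -1, -1, -1, -1, -1, -1, -1, -1, -1], offset=[[-0.006, -0.01, 0.1], [-0.006, -0.01, 0.25], [-0.006, -0.01, 0.4], [-0.006, -0.01, 0.53], [-0.006, -0.01, 0.64], [-0.006, -0.01, 0.73], [-0.006, -0.01, 0.79], [-0.006, -0.01, 0.83], [-0.006, -0.01, 0.84], [-0.006, -0.01, 0.84]], rotation=[[0, 0, 0], [0, 0, 0], [0, 0, 0], [0, 0, 0], [0, 0, 0], [0, 0, 0], [0, 0, 0], [0, 0, 0], [0, 0, 0], [0, 0, 0]])

```text
t: 13.05
tcp_pos: [0.4524, 0.1863, 0.032]
tcp_rot: [0.0, 0.887, 0.462, 0.0]
force: [-0.1, -0.4, 0.8]
grip_width: 0.0852
grip_force: 0.0
```

>>> servo_tool(grip=[-0.3, 0, 0.3, 0.6, 1, 1, 1], offset=[[0, 0, 0], [0, 0, 0], [0, 0, 0], [0, 0, 0], [0, 0, 0], [0, 0, 0], [0, 0, 0]], rotation=[[0, 0, 0], [0, 0, 0], [0, 0, 0], [0, 0, 0], [0, 0, 0], [0, 0, 0], [0, 0, 0]])

```text
t: 13.75
tcp_pos: [0.453, 0.1864, 0.0333]
tcp_rot: [0.0, 0.887, 0.462, 0.001]
force: [-0.1, -1.2, 5.1]
grip_width: 0.0586
grip_force: 64.2
```

```bash
python3 plan.py 454 186 32 -35 1
```

```text
t 13.75 at [453.  186.4  33.3] yaw -35.0 w 58.6 j6 0.91
offset [0.001 0.005 0.006] rot [ 0.001 -0.002 -0.   ]
```

>>> servo_tool(grip=[1, 1, 1, 1, 1, 1, 1], offset=[[0, 0, -0.05], [0, 0, -0.15], [0, 0, -0.3], [0, 0, -0.45], [0, 0, -0.6], [0, 0, -0.65], [0, 0, -0.65]], rotation=[[0, 0, 0], [0, 0, 0], [0, 0, 0], [0, 0, 0], [0, 0, 0], [0, 0, 0], [0, 0, 0]])

```text
t: 14.45
tcp_pos: [0.4531, 0.1865, 0.1637]
tcp_rot: [0.0, 0.887, 0.462, 0.002]
force: [-0.1, -0.3, -0.9]
grip_width: 0.0584
grip_force: 64.8
```

```bash
python3 - <<'E'
from h import *
for n in("w_gourd","w_g2"):
    P=np.load(n+".npy"); q=P[(np.hypot(P[...,0]-626,P[...,1]+249)<58)&(P[...,2]>13)&(P[...,2]<35)]
    print(len(q),*rect(q[:,:2]/1000),cv2.minEnclosingCircle(q[:,:2].astype(np.float32)))
E
python3 plan.py 626 -249 163 -35 2
```

```text
6589 [ 625.1 -249.7] [89.7 90.1] 37.7 ((625.3837890625, -250.4418487548828), 46.00146484375)
8498 [ 625.2 -250.1] [89.5 90.1] 53.2 ((625.4202270507812, -249.82296752929688), 45.95014953613281)
t 14.45 at [453.1 186.5 163.7] yaw -35.0 w 58.4 j6 0.91
offset [-0.644  0.979  0.002] rot [ 0.001 -0.002 -0.   ]
offset [-0.644  0.979  0.002] rot [ 0.001 -0.002 -0.   ]
```

>>> servo_tool(grip=[1, 1, 1, 1, 1, 1, 1, 1, 1, 1], offset=[[-0.03, 0.05, 0], [-0.1, 0.15, 0], [-0.18, 0.28, 0], [-0.27, 0.41, 0], [-0.36, 0.55, 0], [-0.45, 0.68, 0], [-0.53, 0.81, 0], [-0.6, 0.91, 0], [-0.643, 0.978, 0], [-0.643, 0.978, 0]], rotation=[[0, 0, 0], [0, 0, 0], [0, 0, 0], [0, 0, 0], [0, 0, 0], [0, 0, 0], [0, 0, 0], [0, 0, 0], [0, 0, 0], [0, 0, 0]])

```text
t: 15.45
tcp_pos: [0.538, -0.0335, 0.1602]
tcp_rot: [-0.001, 0.888, 0.46, -0.001]
force: [0.1, 0.2, -1.7]
grip_width: 0.0585
grip_force: 64.8
```

>>> servo_tool(grip=[1, 1, 1, 1, 1, 1, 1, 1, 1, 1], offset=[[-0.03, 0.05, 0], [-0.1, 0.15, 0], [-0.18, 0.28, 0], [-0.27, 0.41, 0], [-0.36, 0.55, 0], [-0.45, 0.68, 0], [-0.53, 0.81, 0], [-0.6, 0.91, 0], [-0.643, 0.978, 0], [-0.643, 0.978, 0]], rotation=[[0, 0, 0], [0, 0, 0], [0, 0, 0], [0, 0, 0], [0, 0, 0], [0, 0, 0], [0, 0, 0], [0, 0, 0], [0, 0, 0], [0, 0, 0]])

```text
t: 16.45
tcp_pos: [0.6252, -0.2503, 0.1615]
tcp_rot: [0.0, 0.887, 0.461, 0.0]
force: [-0.4, -0.0, -1.3]
grip_width: 0.0585
grip_force: 64.9
```

```bash
python3 wl.py j2 625 -250 13 30 60; python3 plan.py 625.2 -250 56 -35 1
```

```text
4561 rect [ 632.  -240.8] [67.4 88.7] 54.0 circle ((625.36865234375, -249.55474853515625), 44.90496826171875) z50/99 [19.5 21.1]
cam at [ 667. -190.  287.]
t 16.5 at [ 624.5 -248.8  161.3] yaw -35.0 w 58.5 j6 0.17
offset [-0.003  0.007  0.527] rot [-0.001 -0.    -0.001]
```

>>> servo_tool(grip=[1, 1, 1, 1, 1, 1, 1, 1, 1, 1, 1], offset=[[-0.002, 0.005, 0.05], [-0.003, 0.006, 0.14], [-0.003, 0.006, 0.24], [-0.003, 0.006, 0.33], [-0.003, 0.006, 0.41], [-0.003, 0.006, 0.47], [-0.003, 0.006, 0.51], [-0.003, 0.006, 0.525], [-0.003, 0.006, 0.53], [-0.003, 0.006, 0.535], [-0.003, 0.006, 0.535]], rotation=[[0, 0, 0], [0, 0, 0], [0, 0, 0], [0, 0, 0], [0, 0, 0], [0, 0, 0], [0, 0, 0], [0, 0, 0], [0, 0, 0], [0, 0, 0], [0, 0, 0]])

```text
t: 17.6
tcp_pos: [0.6259, -0.2506, 0.0558]
tcp_rot: [0.001, 0.887, 0.462, 0.0]
force: [0.3, -0.8, -1.9]
grip_width: 0.059
grip_force: 64.9
```

>>> servo_tool(grip=[1, 1, 1], offset=[[0, 0, 0.005], [0, 0, 0.01], [0, 0, 0.01]], rotation=[[0, 0, 0], [0, 0, 0], [0, 0, 0]])

```text
t: 17.9
tcp_pos: [0.6257, -0.2505, 0.0534]
tcp_rot: [0.0, 0.887, 0.462, 0.0]
force: [-0.1, 0.2, -1.0]
grip_width: 0.0586
grip_force: 65.1
```

>>> servo_tool(grip=[1, 1, 1], offset=[[0, 0, 0.004], [0, 0, 0.008], [0, 0, 0.008]], rotation=[[0, 0, 0], [0, 0, 0], [0, 0, 0]])

```text
t: 18.2
tcp_pos: [0.6257, -0.2505, 0.0533]
tcp_rot: [0.0, 0.887, 0.462, 0.0]
force: [-4.2, 0.6, 7.0]
grip_width: 0.0585
grip_force: 65.9
```

Contact. I'll release and rise.

>>> servo_tool(grip=[0.2, 0, -0.3, -0.6, -1, -1, -1, -1], offset=[[0, 0, 0], [0, 0, 0], [0, 0, 0], [0, 0, 0], [0, 0, 0], [0, 0, 0], [0, 0, 0], [0, 0, 0]], rotation=[[0, 0, 0], [0, 0, 0], [0, 0, 0], [0, 0, 0], [0, 0, 0], [0, 0, 0], [0, 0, 0], [0, 0, 0]])

```text
t: 19.0
tcp_pos: [0.6252, -0.2502, 0.051]
tcp_rot: [-0.0, 0.887, 0.462, -0.0]
force: [-0.7, -0.1, -0.5]
grip_width: 0.0857
grip_force: 0.0
```

>>> servo_tool(grip=[-1, -1, -1, -1, -1, -1, -1], offset=[[0, 0, -0.05], [0, 0, -0.15], [0, 0, -0.3], [0, 0, -0.5], [0, 0, -0.7], [0, 0, -0.75], [0, 0, -0.75]], rotation=[[0, 0, 0], [0, 0, 0], [0, 0, 0], [0, 0, 0], [0, 0, 0], [0, 0, 0], [0, 0, 0]])

```text
t: 19.7
tcp_pos: [0.6272, -0.2511, 0.2052]
tcp_rot: [0.003, 0.887, 0.462, 0.002]
force: [0.0, 0.6, -0.2]
grip_width: 0.0854
grip_force: 0.0
```

```bash
python3 wl.py j3 625 -250 30 105 58; python3 plan.py 418 322 200 11 3;python3 plan.py 418 322 200 -79 3
```

```text
3321 rect [ 626.5 -248.9] [55.6 59.3] 44.0 circle ((625.1710205078125, -250.29061889648438), 30.086124420166016) z50/99 [83.3 96.1]
cam at [ 668. -191.  330.]
t 19.75 at [ 625.7 -250.4  202.4] yaw -35.0 w 85.4 j6 0.17
offset [ 0.583 -0.831  0.003] rot [ 0.001  0.    -0.256]
offset [ 0.782 -0.647  0.003] rot [ 0.001  0.    -0.256]
offset [ 0.925 -0.417  0.004] rot [ 0.001  0.    -0.256]
t 19.75 at [ 625.7 -250.4  202.4] yaw -35.0 w 85.4 j6 0.17
offset [ 0.583 -0.831  0.003] rot [ 0.001 -0.     0.244]
offset [ 0.353 -0.951  0.003] rot [ 0.001 -0.     0.244]
offset [ 0.101 -1.01   0.003] rot [ 0.001 -0.     0.244]
```

View pics/w_j3.png

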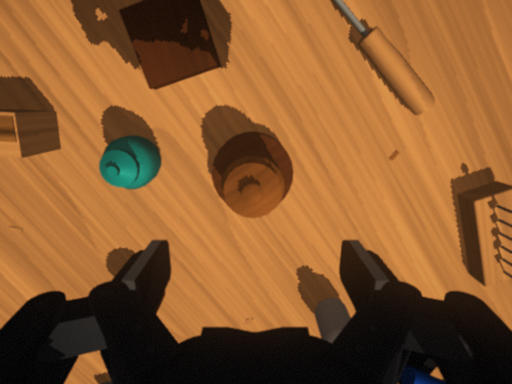

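The jar is centred on the large round plinth at (252,180), within 1 mm. The pagoda is next.

>>> servo_tool(grip=[-1, -1, -1, -1, -1, -1, -1], offset=[[0.14, -0.2, 0], [0.28, -0.4, 0], [0.43, -0.61, 0], [0.53, -0.75, 0], [0.583, -0.831, 0], [0.583, -0.831, 0], [0.583, -0.831, 0]], rotation=[[0, 0, -0.06], [0, 0, -0.12], [0, 0, -0.18], [0, 0, -0.23], [0, 0, -0.256], [0, 0, -0.256], [0, 0, -0.256]])

```text
t: 20.45
tcp_pos: [0.5561, -0.0598, 0.2004]
tcp_rot: [0.0, 0.817, 0.576, -0.001]
force: [0.4, -0.2, 0.1]
grip_width: 0.0854
grip_force: 0.0
```

>>> servo_tool(grip=[-1, -1, -1, -1, -1, -1, -1], offset=[[0.19, -0.15, 0], [0.38, -0.31, 0], [0.57, -0.47, 0], [0.72, -0.59, 0], [0.782, -0.647, 0], [0.782, -0.647, 0], [0.782, -0.647, 0]], rotation=[[0, 0, -0.06], [0, 0, -0.12], [0, 0, -0.18], [0, 0, -0.23], [0, 0, -0.256], [0, 0, -0.256], [0, 0, -0.256]])

```text
t: 21.15
tcp_pos: [0.488, 0.1305, 0.2012]
tcp_rot: [0.001, 0.734, 0.68, -0.0]
force: [0.3, -0.3, 0.5]
grip_width: 0.0853
grip_force: 0.0
```

```bash
python3 plan.py 418 322.5 200 10.8 1
```

```text
t 21.15 at [488.  130.5 201.2] yaw -4.4 w 85.3 j6 0.25
offset [ 0.931 -0.422  0.005] rot [ 0.001  0.001 -0.253]
```

>>> servo_tool(grip=[-1, -1, -1, -1, -1, -1, -1, -1], offset=[[0.22, -0.1, 0], [0.44, -0.2, 0], [0.66, -0.3, 0], [0.83, -0.38, 0.005], [0.93, -0.42, 0.005], [0.93, -0.42, 0.005], [0.93, -0.42, 0.005], [0.93, -0.42, 0.005]], rotation=[[0, 0, -0.06], [0, 0, -0.12], [0, 0, -0.18], [0, 0, -0.23], [0, 0, -0.253], [0, 0, -0.253], [0, 0, -0.253], [0, 0, -0.253]])

```text
t: 21.95
tcp_pos: [0.4182, 0.3216, 0.2001]
tcp_rot: [0.0, 0.638, 0.77, -0.0]
force: [0.2, 0.1, 0.1]
grip_width: 0.0855
grip_force: 0.0
```

```bash
python3 wl.py p1 418 322 30 95 48; python3 wl.py p1 418 322 52 65 48; python3 plan.py 418 322.5 38 10.8 1
```

```text
2134 rect [416.6 322.9] [44.  44.3] 10.3 circle ((416.542724609375, 322.84674072265625), 30.36351776123047) z50/99 [70.  77.2]
cam at [404. 393. 325.]
710 rect [416.6 322.9] [44.1 44.1] 10.3 circle ((416.3200988769531, 322.945556640625), 30.31220817565918) z50/99 [57.4 58.9]
cam at [404. 393. 325.]
t 22.05 at [417.9 321.8 200.2] yaw 10.7 w 85.2 j6 0.39
offset [0.004 0.001 0.811] rot [-0.     0.    -0.001]
```

View pics/w_p1.png

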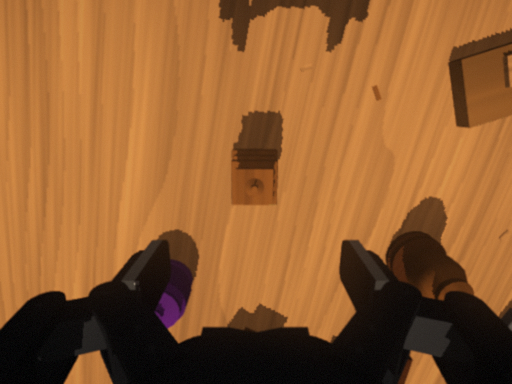

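The pagoda is at (256,180), square with the fingers: measured at (416.6, 322.9), yaw 10.3°. I'm descending.

>>> servo_tool(grip=[-1, -1, -1, -1, -1, -1, -1, -1, -1, -1], offset=[[0.007, -0.005, 0.1], [0.007, -0.005, 0.25], [0.007, -0.005, 0.4], [0.007, -0.005, 0.53], [0.007, -0.005, 0.63], [0.007, -0.005, 0.71], [0.007, -0.005, 0.77], [0.007, -0.005, 0.8], [0.007, -0.005, 0.81], [0.007, -0.005, 0.81]], rotation=[[0, 0, 0.007], [0, 0, 0.007], [0, 0, 0.007], [0, 0, 0.007], [0, 0, 0.007], [0, 0, 0.007], [0, 0, 0.007], [0, 0, 0.007], [0, 0, 0.007], [0, 0, 0.007]])

```text
t: 23.05
tcp_pos: [0.4163, 0.3245, 0.0386]
tcp_rot: [0.0, 0.64, 0.768, 0.0]
force: [-0.2, -0.1, -0.1]
grip_width: 0.0851
grip_force: 0.0
```

>>> servo_tool(grip=[-0.3, 0, 0.2, 0.4, 0.6, 1, 1, 1, 1], offset=[[0, 0, 0], [0, 0, 0], [0, 0, 0], [0, 0, 0], [0, 0, 0], [0, 0, 0], [0, 0, 0], [0, 0, 0], [0, 0, 0]], rotation=[[0, 0, 0], [0, 0, 0], [0, 0, 0], [0, 0, 0], [0, 0, 0], [0, 0, 0], [0, 0, 0], [0, 0, 0], [0, 0, 0]])

```text
t: 23.95
tcp_pos: [0.4166, 0.325, 0.0391]
tcp_rot: [0.0, 0.64, 0.769, 0.001]
force: [-0.2, 0.9, 6.3]
grip_width: 0.0431
grip_force: 61.1
```

```bash
python3 plan.py 416.6 322.9 38 10.3 1
```

```text
t 23.95 at [416.6 325.   39.1] yaw 10.5 w 43.1 j6 0.4
offset [-0.01  -0.002  0.006] rot [ 0.001 -0.001  0.003]
```

>>> servo_tool(grip=[1, 1, 1, 1, 1, 1, 1], offset=[[0, 0, -0.05], [0, 0, -0.15], [0, 0, -0.3], [0, 0, -0.45], [0, 0, -0.6], [0, 0, -0.65], [0, 0, -0.65]], rotation=[[0, 0, 0], [0, 0, 0], [0, 0, 0], [0, 0, 0], [0, 0, 0], [0, 0, 0], [0, 0, 0]])

```text
t: 24.65
tcp_pos: [0.4167, 0.3251, 0.1699]
tcp_rot: [0.001, 0.64, 0.769, 0.002]
force: [0.4, 1.0, -0.9]
grip_width: 0.0428
grip_force: 61.0
```

```bash
python3 plan.py 617 -161 168 -17.5 3
```

```text
t 24.65 at [416.7 325.1 169.9] yaw 10.5 w 42.8 j6 0.4
offset [-0.857  0.181  0.003] rot [ 0.001 -0.001  0.155]
offset [-0.817  0.318  0.003] rot [ 0.001 -0.001  0.155]
offset [-0.754  0.446  0.003] rot [ 0.001 -0.001  0.155]
```

>>> servo_tool(grip=[1, 1, 1, 1, 1, 1, 1, 1], offset=[[-0.06, 0.01, 0], [-0.18, 0.04, 0], [-0.33, 0.07, 0], [-0.48, 0.1, 0], [-0.63, 0.13, 0], [-0.77, 0.16, 0], [-0.857, 0.18, 0], [-0.857, 0.18, 0]], rotation=[[0, 0, 0.01], [0, 0, 0.03], [0, 0, 0.06], [0, 0, 0.09], [0, 0, 0.12], [0, 0, 0.14], [0, 0, 0.155], [0, 0, 0.155]])

```text
t: 25.45
tcp_pos: [0.4815, 0.1594, 0.1659]
tcp_rot: [-0.001, 0.701, 0.713, -0.002]
force: [-0.5, 0.3, -1.2]
grip_width: 0.0431
grip_force: 61.0
```

>>> servo_tool(grip=[1, 1, 1, 1, 1, 1, 1, 1], offset=[[-0.06, 0.02, 0], [-0.18, 0.07, 0], [-0.33, 0.13, 0], [-0.48, 0.19, 0], [-0.63, 0.245, 0], [-0.75, 0.29, 0], [-0.817, 0.318, 0], [-0.817, 0.318, 0]], rotation=[[0, 0, 0.01], [0, 0, 0.03], [0, 0, 0.06], [0, 0, 0.09], [0, 0, 0.12], [0, 0, 0.14], [0, 0, 0.155], [0, 0, 0.155]])

```text
t: 26.25
tcp_pos: [0.5495, -0.0008, 0.1677]
tcp_rot: [-0.0, 0.756, 0.654, -0.0]
force: [0.2, -0.4, -0.5]
grip_width: 0.0429
grip_force: 61.0
```

>>> servo_tool(grip=[1, 1, 1, 1, 1, 1, 1, 1], offset=[[-0.06, 0.04, 0], [-0.18, 0.11, 0], [-0.33, 0.2, 0], [-0.48, 0.28, 0], [-0.62, 0.37, 0], [-0.71, 0.42, 0], [-0.754, 0.446, 0], [-0.754, 0.446, 0]], rotation=[[0, 0, 0.01], [0, 0, 0.03], [0, 0, 0.06], [0, 0, 0.09], [0, 0, 0.12], [0, 0, 0.14], [0, 0, 0.155], [0, 0, 0.155]])

```text
t: 27.05
tcp_pos: [0.6163, -0.1619, 0.168]
tcp_rot: [-0.0, 0.806, 0.591, -0.0]
force: [-0.5, 0.1, -0.6]
grip_width: 0.0435
grip_force: 61.0
```

```bash
python3 wl.py p2 640 -90 13 30 65; python3 plan.py 640 -90 168 -17.5 1
```

```text
7261 rect [638.  -91.2] [75.5 76.5] 72.5 circle ((638.1638793945312, -90.85206604003906), 52.87921142578125) z50/99 [19.6 21.3]
cam at [638. -92. 293.]
t 27.1 at [ 615.8 -160.9  167.9] yaw -17.4 w 43.0 j6 -0.02
offset [ 0.374  0.009 -0.   ] rot [-0.001 -0.001  0.001]
```

View pics/w_p2.png

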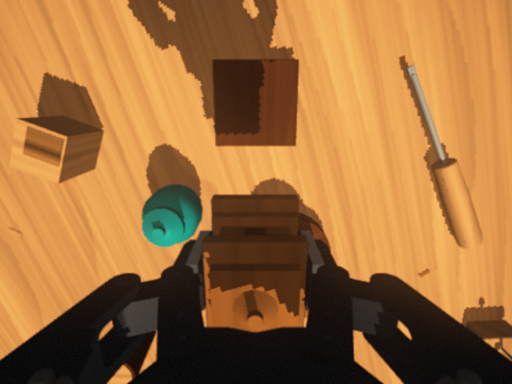

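The plinth is at (255,103), square with the fingers, and the pagoda is held upright. I'll check the pagoda's offset along tool x.

```bash
python3 - <<'E'
from h import *
from plan import pose
s,p,r=pose(); P=np.load("w_p2.npy"); T=((P-p*1000)@r.as_matrix()).reshape(-1,3)
T=T[(abs(T[:,1])<19)&(abs(T[:,0])<45)&(abs(T[:,2])<60)]
for lo in range(-45,45,6):
    q=T[(T[:,2]>=lo)&(T[:,2]<lo+6)]
    if len(q)>20: print(lo,len(q),"x99",np.percentile(q[:,0],99).round(1),"x50",np.median(q[:,0]).round(1))
E
```

```text
-45 33 x99 0.1 x50 -2.3
-39 823 x99 4.4 x50 -1.3
-33 4896 x99 14.1 x50 4.7
-27 40 x99 13.5 x50 13.4
-21 2366 x99 19.1 x50 14.6
-15 306 x99 19.2 x50 18.6
-3 268 x99 14.8 x50 13.8
3 434 x99 18.6 x50 13.9
9 949 x99 19.1 x50 17.2
15 70 x99 18.8 x50 18.6
27 1013 x99 21.9 x50 18.2
33 183 x99 22.0 x50 21.6
```

>>> servo_tool(grip=[1, 1, 1, 1, 1, 1, 1, 1, 1, 1, 1, 1], offset=[[0.06, 0, 0], [0.15, 0, 0], [0.25, 0, 0], [0.34, 0, 0], [0.383, 0, 0.05], [0.383, 0, 0.15], [0.383, 0, 0.27], [0.383, 0, 0.37], [0.383, 0, 0.45], [0.383, 0, 0.5], [0.383, 0, 0.535], [0.383, 0, 0.535]], rotation=[[0, 0, 0], [0, 0, 0], [0, 0, 0], [0, 0, 0], [0, 0, 0], [0, 0, 0], [0, 0, 0], [0, 0, 0], [0, 0, 0], [0, 0, 0], [0, 0, 0], [0, 0, 0]])

```text
t: 28.3
tcp_pos: [0.6386, -0.0883, 0.0603]
tcp_rot: [-0.001, 0.806, 0.592, -0.001]
force: [-0.6, 0.5, -0.5]
grip_width: 0.043
grip_force: 61.0
```

>>> servo_tool(grip=[1, 1, 1], offset=[[0, 0, 0.005], [0, 0, 0.01], [0, 0, 0.01]], rotation=[[0, 0, 0], [0, 0, 0], [0, 0, 0]])

```text
t: 28.6
tcp_pos: [0.6397, -0.0887, 0.0601]
tcp_rot: [0.001, 0.806, 0.592, 0.001]
force: [0.5, -0.2, -0.7]
grip_width: 0.0432
grip_force: 61.0
```

```bash
python3 plan.py 639 -88.2 58 -17.5 1
```

```text
t 28.6 at [639.7 -88.7  60.1] yaw -17.4 w 43.2 j6 0.1
offset [ 0.001 -0.004  0.011] rot [ 0.001 -0.     0.001]
```

>>> servo_tool(grip=[1, 1, 1], offset=[[0, -0.003, 0.005], [0, -0.003, 0.009], [0, -0.003, 0.009]], rotation=[[0, 0, 0], [0, 0, 0], [0, 0, 0]])

```text
t: 28.9
tcp_pos: [0.6393, -0.0885, 0.0592]
tcp_rot: [0.001, 0.806, 0.592, 0.0]
force: [-2.1, 0.2, 5.0]
grip_width: 0.0432
grip_force: 61.5
```

>>> servo_tool(grip=[0.3, 0.1, -0.2, -0.5, -1, -1, -1, -1], offset=[[0, 0, 0], [0, 0, 0], [0, 0, 0], [0, 0, 0], [0, 0, 0], [0, 0, 0], [0, 0, 0], [0, 0, 0]], rotation=[[0, 0, 0], [0, 0, 0], [0, 0, 0], [0, 0, 0], [0, 0, 0], [0, 0, 0], [0, 0, 0], [0, 0, 0]])

```text
t: 29.7
tcp_pos: [0.6385, -0.0883, 0.0573]
tcp_rot: [-0.0, 0.806, 0.592, -0.0]
force: [-0.0, 0.5, -0.1]
grip_width: 0.0854
grip_force: 0.0
```

>>> servo_tool(grip=[-1, -1, -1, -1, -1, -1, -1], offset=[[0, 0, -0.05], [0, 0, -0.15], [0, 0, -0.3], [0, 0, -0.5], [0, 0, -0.7], [0, 0, -0.75], [0, 0, -0.75]], rotation=[[0, 0, 0], [0, 0, 0], [0, 0, 0], [0, 0, 0], [0, 0, 0], [0, 0, 0], [0, 0, 0]])

```text
t: 30.4
tcp_pos: [0.6406, -0.0887, 0.2113]
tcp_rot: [0.003, 0.806, 0.592, 0.002]
force: [0.3, 0.0, -0.5]
grip_width: 0.0853
grip_force: 0.0
```

```bash
python3 wl.py p3 638 -91 72 82 58; python3 plan.py 471.5 80 200 69.4 1;python3 plan.py 471.5 80 200 -110.6 2
```

```text
734 rect [638.  -90.4] [44.3 44. ] 72.6 circle ((637.8690185546875, -90.47817993164062), 30.545074462890625) z50/99 [77.4 78.9]
cam at [661. -19. 336.]
t 30.45 at [638.9 -88.4 208.5] yaw -17.4 w 85.6 j6 0.1
offset [ 0.552 -1.051  0.041] rot [ 2.000e-03  1.000e-03 -1.447e+00]
t 30.45 at [638.9 -88.4 208.5] yaw -17.4 w 85.6 j6 0.1
offset [ 0.276 -0.526  0.02 ] rot [ 0.001 -0.001  0.776]
offset [-0.192 -0.562  0.021] rot [ 0.001 -0.001  0.776]
```

View pics/w_p3.png

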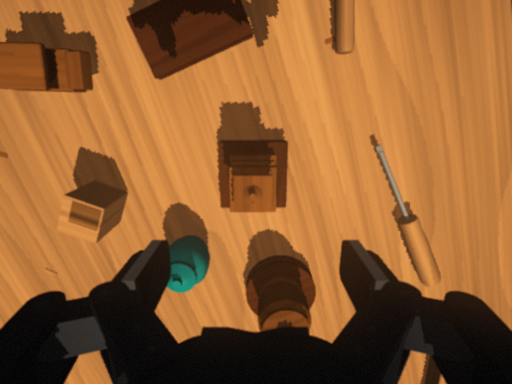

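The pagoda is in line with and centred on the square plinth at (253,175): 0.7 mm off and under 0.2° out. The boat is next.

>>> servo_tool(grip=[-1, -1, -1, -1, -1, -1, -1, -1], offset=[[0.05, -0.09, 0], [0.1, -0.18, 0], [0.15, -0.27, 0.01], [0.2, -0.36, 0.01], [0.24, -0.45, 0.01], [0.276, -0.526, 0.02], [0.276, -0.526, 0.02], [0.276, -0.526, 0.02]], rotation=[[0, 0, 0.13], [0, 0, 0.26], [0, 0, 0.39], [0, 0, 0.52], [0, 0, 0.65], [0, 0, 0.776], [0, 0, 0.776], [0, 0, 0.776]])

```text
t: 31.25
tcp_pos: [0.5538, -0.0041, 0.2017]
tcp_rot: [-0.0, 0.974, 0.227, -0.001]
force: [0.4, -0.1, -0.7]
grip_width: 0.0853
grip_force: 0.0
```

>>> servo_tool(grip=[-1, -1, -1, -1, -1, -1, -1, -1], offset=[[-0.04, -0.1, 0], [-0.08, -0.2, 0], [-0.11, -0.3, 0.01], [-0.14, -0.4, 0.01], [-0.17, -0.5, 0.01], [-0.192, -0.562, 0.02], [-0.192, -0.562, 0.02], [-0.192, -0.562, 0.02]], rotation=[[0, 0, 0.13], [0, 0, 0.26], [0, 0, 0.39], [0, 0, 0.52], [0, 0, 0.65], [0, 0, 0.776], [0, 0, 0.776], [0, 0, 0.776]])

```text
t: 32.05
tcp_pos: [0.4717, 0.0796, 0.1994]
tcp_rot: [0.0, 0.984, -0.176, 0.0]
force: [-0.4, -0.2, 0.4]
grip_width: 0.0856
grip_force: 0.0
```

```bash
python3 wl.py b1 471.5 80 15 95 60; python3 wl.py b1 471.5 80 56 70 60; python3 plan.py 471.5 80 36 -110.6 1
python3 - <<'E'
from h import *
P=np.load("w_b1.npy"); q=P[(np.hypot(P[...,0]-626,P[...,1]-74.5)<75)&(P[...,2]>13)&(P[...,2]<30)]; print(len(q), *(rect(q[:,:2]/1000) if len(q)>50 else []))
E
```

```text
3559 rect [471.8  78. ] [40.  94.7] 70.1 circle ((472.2934265136719, 78.04811096191406), 49.66399383544922) z50/99 [58.4 60.9]
cam at [539.  55. 325.]
1968 rect [470.5  78.5] [40.  46.4] 70.4 circle ((470.402587890625, 78.52399444580078), 29.378276824951172) z50/99 [59.4 60.9]
cam at [540.  55. 325.]
t 32.15 at [472.   79.4 199.6] yaw -110.5 w 85.5 j6 2.0
offset [-0.004 -0.002  0.818] rot [ 0.    -0.001  0.002]
5752 [616.6  72.4] [94.  62.6] 5.4
```

View pics/w_b1.png

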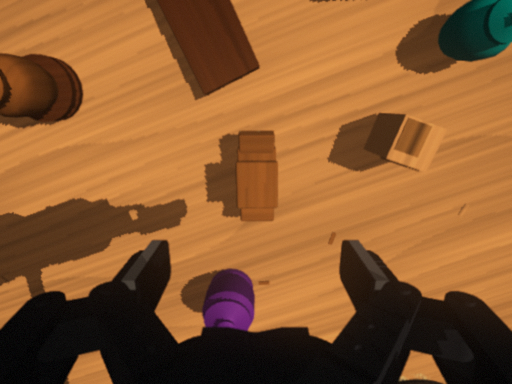

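The boat is at (257,175), lengthwise between the fingers, about 0.6° off. I'm descending.

>>> servo_tool(grip=[-1, -1, -1, -1, -1, -1, -1, -1, -1, -1], offset=[[0, 0.006, 0.1], [0, 0.006, 0.25], [0, 0.006, 0.4], [0, 0.006, 0.53], [0, 0.006, 0.64], [0, 0.006, 0.72], [0, 0.006, 0.78], [0, 0.006, 0.815], [0, 0.006, 0.828], [0, 0.006, 0.828]], rotation=[[0, 0, -0.01], [0, 0, -0.01], [0, 0, -0.01], [0, 0, -0.01], [0, 0, -0.01], [0, 0, -0.01], [0, 0, -0.01], [0, 0, -0.01], [0, 0, -0.01], [0, 0, -0.01]])

```text
t: 33.15
tcp_pos: [0.471, 0.0789, 0.034]
tcp_rot: [-0.0, 0.985, -0.173, 0.0]
force: [-1.4, -0.1, -0.5]
grip_width: 0.0854
grip_force: 0.0
```

>>> servo_tool(grip=[-0.3, 0, 0.2, 0.4, 0.6, 1, 1, 1, 1], offset=[[0, 0, 0], [0, 0, 0], [0, 0, 0], [0, 0, 0], [0, 0, 0], [0, 0, 0], [0, 0, 0], [0, 0, 0], [0, 0, 0]], rotation=[[0, 0, 0], [0, 0, 0], [0, 0, 0], [0, 0, 0], [0, 0, 0], [0, 0, 0], [0, 0, 0], [0, 0, 0], [0, 0, 0]])

```text
t: 34.05
tcp_pos: [0.4714, 0.079, 0.0347]
tcp_rot: [-0.0, 0.985, -0.173, 0.001]
force: [-0.4, 0.3, 5.7]
grip_width: 0.0395
grip_force: 60.3
```

>>> servo_tool(grip=[1, 1, 1, 1, 1, 1, 1], offset=[[0, 0, -0.05], [0, 0, -0.15], [0, 0, -0.3], [0, 0, -0.45], [0, 0, -0.6], [0, 0, -0.65], [0, 0, -0.65]], rotation=[[0, 0, 0], [0, 0, 0], [0, 0, 0], [0, 0, 0], [0, 0, 0], [0, 0, 0], [0, 0, 0]])

```text
t: 34.75
tcp_pos: [0.4716, 0.079, 0.1654]
tcp_rot: [-0.0, 0.985, -0.173, 0.002]
force: [-0.4, -0.4, -1.7]
grip_width: 0.0393
grip_force: 60.3
```

```bash
python3 plan.py 545.8 67 164 -84.7 1
```

```text
t 34.75 at [471.6  79.  165.4] yaw -110.0 w 39.3 j6 1.99
offset [ 0.369 -0.07   0.008] rot [-0.001 -0.004 -0.421]
```

>>> servo_tool(grip=[1, 1, 1, 1, 1, 1, 1, 1], offset=[[0.04, -0.01, 0], [0.11, -0.02, 0], [0.19, -0.035, 0], [0.27, -0.05, 0], [0.33, -0.06, 0], [0.369, -0.07, 0], [0.369, -0.07, 0], [0.369, -0.07, 0]], rotation=[[0, 0, -0.04], [0, 0, -0.12], [0, 0, -0.21], [0, 0, -0.3], [0, 0, -0.37], [0, 0, -0.421], [0, 0, -0.421], [0, 0, -0.421]])

```text
t: 35.55
tcp_pos: [0.543, 0.0669, 0.1618]
tcp_rot: [-0.0, 0.999, 0.046, -0.002]
force: [-0.7, -0.5, -0.6]
grip_width: 0.0391
grip_force: 60.3
```

```bash
python3 wl.py b2 626 74.5 13 30 75; python3 plan.py 625.8 74.5 164 -84.7 1; python3 - <<'E'
from h import *
from plan import pose
s,p,r=pose(); P=np.load("w_b2.npy"); T=((P-p*1000)@r.as_matrix()).reshape(-1,3)
T=T[(abs(T[:,1])<16)&(abs(T[:,0])<70)&(abs(T[:,2])<60)]
for lo in range(-45,45,5):
    q=T[(T[:,2]>=lo)&(T[:,2]<lo+5)]
    if len(q)>20: print(lo,len(q),"x1,50,99",np.percentile(q[:,0],[1,50,99]).round(1))
E
```

```text
9248 rect [624.8  73.1] [109.   62.5] 5.4 circle ((624.8056640625, 72.81134033203125), 62.54934310913086) z50/99 [19.6 21.3]
cam at [615.  74. 287.]
t 35.6 at [543.1  66.9 162.2] yaw -84.8 w 39.2 j6 1.52
offset [ 0.415 -0.    -0.011] rot [-0.     0.004 -0.001]
-30 1319 x1,50,99 [-17.8   2.1  21.8]
-25 6135 x1,50,99 [-18.5   5.6  23.1]
-20 126 x1,50,99 [22.2 22.7 23.2]
-10 173 x1,50,99 [17.4 17.9 18.5]
-5 1849 x1,50,99 [17.4 40.5 46. ]
0 3034 x1,50,99 [17.3 27.9 47.7]
5 259 x1,50,99 [23.2 48.1 48.8]
```

View pics/w_b2.png

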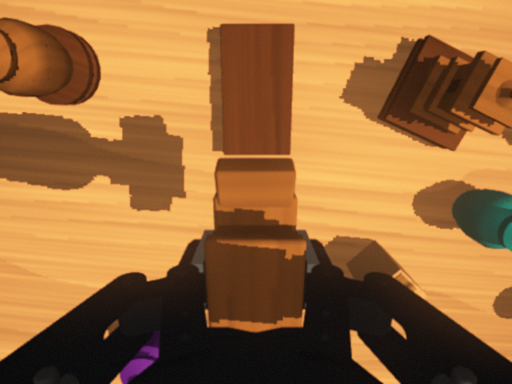

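The plinth is at (256,90) and the boat is held lengthwise in line with it.

>>> servo_tool(grip=[1, 1, 1, 1, 1, 1, 1, 1, 1, 1, 1, 1], offset=[[0.06, 0.001, 0], [0.16, 0.003, 0], [0.27, 0.005, 0], [0.36, 0.006, 0], [0.409, 0.006, 0.05], [0.409, 0.006, 0.15], [0.409, 0.006, 0.27], [0.409, 0.006, 0.37], [0.409, 0.006, 0.45], [0.409, 0.006, 0.5], [0.409, 0.006, 0.53], [0.409, 0.006, 0.53]], rotation=[[0, 0, 0], [0, 0, 0], [0, 0, 0], [0, 0, 0], [0, 0, 0], [0, 0, 0], [0, 0, 0], [0, 0, 0], [0, 0, 0], [0, 0, 0], [0, 0, 0], [0, 0, 0]])

```text
t: 36.8
tcp_pos: [0.6258, 0.0733, 0.0571]
tcp_rot: [0.0, 0.999, 0.046, -0.001]
force: [-0.3, -0.5, -0.7]
grip_width: 0.0392
grip_force: 60.3
```

>>> servo_tool(grip=[1, 1, 1], offset=[[0, 0, 0.003], [0, 0, 0.006], [0, 0, 0.006]], rotation=[[0, 0, 0], [0, 0, 0], [0, 0, 0]])

```text
t: 37.1
tcp_pos: [0.6269, 0.0733, 0.0576]
tcp_rot: [0.0, 0.999, 0.046, 0.001]
force: [0.7, -0.7, -0.6]
grip_width: 0.039
grip_force: 60.3
```

```bash
python3 plan.py 624.7 73.1 54 -84.6 1
```

```text
t 37.1 at [626.9  73.3  57.6] yaw -84.7 w 39.0 j6 1.53
offset [-0.011  0.     0.018] rot [ 0.    -0.002 -0.002]
```

>>> servo_tool(grip=[1, 1, 1, 1], offset=[[-0.005, 0, 0.006], [-0.008, 0, 0.01], [-0.008, 0, 0.013], [-0.008, 0, 0.013]], rotation=[[0, 0, 0], [0, 0, 0], [0, 0, 0], [0, 0, 0]])

```text
t: 37.5
tcp_pos: [0.6246, 0.0731, 0.0547]
tcp_rot: [0.0, 0.999, 0.046, -0.0]
force: [-1.8, -0.8, 4.5]
grip_width: 0.0393
grip_force: 60.9
```

>>> servo_tool(grip=[0.3, 0.1, -0.2, -0.5, -1, -1, -1, -1], offset=[[0, 0, 0], [0, 0, 0], [0, 0, 0], [0, 0, 0], [0, 0, 0], [0, 0, 0], [0, 0, 0], [0, 0, 0]], rotation=[[0, 0, 0], [0, 0, 0], [0, 0, 0], [0, 0, 0], [0, 0, 0], [0, 0, 0], [0, 0, 0], [0, 0, 0]])

```text
t: 38.3
tcp_pos: [0.6246, 0.0731, 0.054]
tcp_rot: [0.0, 0.999, 0.046, -0.0]
force: [-0.5, -0.4, -0.4]
grip_width: 0.0855
grip_force: 0.0
```

>>> servo_tool(grip=[-1, -1, -1, -1, -1, -1, -1], offset=[[0, 0, -0.05], [0, 0, -0.15], [0, 0, -0.3], [0, 0, -0.5], [0, 0, -0.7], [0, 0, -0.75], [0, 0, -0.75]], rotation=[[0, 0, 0], [0, 0, 0], [0, 0, 0], [0, 0, 0], [0, 0, 0], [0, 0, 0], [0, 0, 0]])

```text
t: 39.0
tcp_pos: [0.6267, 0.0733, 0.2079]
tcp_rot: [-0.0, 0.999, 0.046, 0.003]
force: [0.3, -0.2, 0.4]
grip_width: 0.0852
grip_force: 0.0
```

```bash
python3 wl.py b3 625 73 28 90 70; python3 - <<'E'
from workcell import bot; import cv2
im,d=bot.get_image("scene"); cv2.imwrite("pics/scene1.png",im)
E
```

```text
3800 rect [626.8  73.7] [94. 40.] 4.5 circle ((626.707763671875, 73.40727996826172), 49.6147346496582) z50/99 [78.4 80.9]
cam at [698.  80. 334.]
```

View pics/scene1.png

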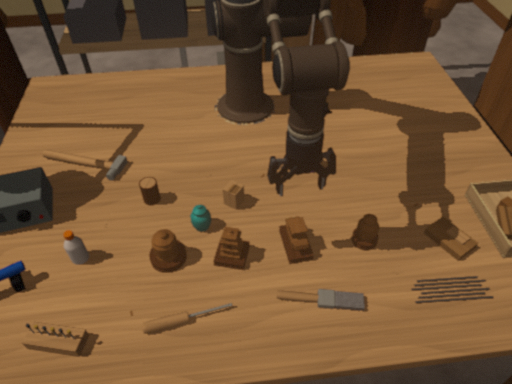

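The final scene view shows all four carvings upright on their plinths: jar (168,252), pagoda (232,250), boat (297,240) and gourd (366,233). The blanks, at (149,190) and (234,197), haven't moved. The gripper is open and clear, so I'm handing in.

```bash
python3 -c "
from workcell import bot; print(bot.close_job())"
```

```text
the job is handed in; nothing more can be done
None
```

The job is handed in at about 39 s: all four carvings stand upright on their own plinths, each measured within about 2 mm of centre (pagoda and boat within 1° of line), with the two blanks left in place.

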